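# Lock the label roll on the unwinder with its bayonet ring

### The arm

A 6-joint arm with a two-finger parallel gripper is mounted at the origin on a cart in front of the work surface, level with it; the furniture and walls round the work are solid. World frame = base frame: x ahead of the robot, y to its left, z up, the work surface at z = 0. Lengths are in mm, angles in rad, forces in N, time in s.
With the tool pointing down it reaches from about 325 to 900 mm from the base axis. Payload 3.5 kg.
Tool frame: the origin (TCP) lies midway between the tips of the shut fingers; the grasp point (between the pads) lies behind it (env.pinch_z is the z of the grasp point in the tool frame, in mm); z points along the fingers, y is the direction in which the jaws open and shut (so a half turn about z gives the same grasp; the last joint's range is limited). The gripper opens to 85 mm and grips with 20 to 120 N. Pads are 22 mm wide; open, the fingers measure 114 mm over their backs; the gripper's body (76 mm by 85 mm) begins 54 mm behind the grasp point. The pads swing forward as they close: fully open they stand 13 mm farther back than shut.
Start: joints at [1.059, 0.276, -0.026, 1.268, 0, 1.467], TCP at [248.449, 573.494, 231.313] pointing down, gripper open.
Joint ranges: [-3.12, 3.12], [-0.85, 1.88], [-1.08, 1.24], [-1.95, 2.15], [-1.57, 1.53], [-3.14, 3.14]. Speed limits (rad/s): [2.57, 2.57, 3.14, 3.14, 3.14, 3.14].

### API

Orientations are given as a unit quaternion [x, y, z, w].
In Python, from workcell import env, camera, get_calibration, finish_job, nets gives the robot as it stands.
- The arm moves only by the shell command python3 -m creep 'ROWS' [FORCE]. ROWS is JSON, a list of rows, each an object with "linear": the shift along the tool's x, y, z in cm, a list of three; "turn": the turn, a rotation vector about the tool's x, y, z in degrees, a list of three; "jaw": the finger opening in cm, from 0 to 8.54. A call has 1 to 20 rows; each row shifts and turns the commanded pose from where the row before left it, along the tool's axes as they then stand; what a row does not reach is not made up. A row lasts 1/12 s, in which the tool goes at most 41.7 mm and 7.16 degrees, less where a joint would pass 70% of its speed; a pose out of reach is approached as far as the arm can. A call with a gripper value outside its range is refused whole. The fingers move at their own pace and stop on an object; FORCE is the grip in N (left out, the last holds). Time passes only in rows, so rows that do not move let the fingers close. It gives the time, the measured TCP pose, the force and the opening at its end, in the units of the state.
- env.state(): the state, without advancing time (a new reading comes with each control period).
- camera(name): name is "side" or "top"; returns the picture (384x512x3 uint8, blue, green, red); there is no depth.
- get_calibration(name): a dict with "mtx" (3x3 intrinsics, pixels), "pose" (4x4, takes a point from camera to world coordinates). Camera axes: x right, y up, looking along -z (the intrinsics and any distortion apply to the point x, -y, -z); pixel columns grow to the right and rows downward; lengths in mm; the calibration is good to about 2 mm. A picture is of the moment at which its call begins. get_calibration takes no time and is no camera call.
- finish_job(): hands the job in, once; it reports no verdict.
Trained networks look in the newest picture that a camera, given by its name, has taken for a name from the list of things; names that differ only in an ending like _2 or _b are one class to them, and where a whole thing is asked for, a point or a joint stands for the part that bears it (a point fixed in the world has none). Each returns a list of dicts, best first, with "confidence" (0 to 1); they miss things now and then, are a little off and sometimes report something else, mostly with a low value. They report only what shows in the picture. A call takes as long as a camera call. They do not tell look-alikes from the thing itself.
- nets.spot_in(thing, camera): "extent" ([centre column, centre row, width, height] in pixels, round what is visible of it).
- nets.regions_of(thing, camera): "pixels" (384x512 bool, what is visible of it) and "extent" ([centre column, centre row, width, height] in pixels, round what is visible of it).
The state is a dict: "time_s": time; "qpos": joint angles; "joint_vel": joint speeds; "joint_efforts": joint torques, N m; "eef_pos": TCP position; "orientation": TCP orientation; "ft_force": force on the tool from outside, world axes, zero at the start; "wrist_torque": the same for the moment, N m; "width": finger opening in mm.
Only numpy, scipy, OpenCV 4.12 (cv2) and the standard library are available. Lean on these libraries where they do the work, as an engineer would, in place of code of your own. Each camera call takes 0.05 s, during which the arm holds its last target.

### The job

The new label roll is already on the unwinder: lock it on with the dark grey eight-sided bayonet ring. Fit the ring upright over the spindle, feeling for the angle at which its slots drop over the cross pin, then press it gently down against the spring, twist it clockwise (seen from above) as far as it goes, about a quarter turn, and let it spring up until it clicks locked. Force nothing, and leave the other things on the bench where they lie.

Things in the scene. Friction and masses are not known exactly. Their poses are not given: they have to be found in the camera images.
- unwinder: Label unwinder, fixed on the bench top. Grey base plate 116 x 165 x 11 mm (its x -58 to 58, y -60 to 105), two guide posts 69 mm tall at its y = 76 and 90. Origin: underside of the plate, on the vertical spindle axis; z up. Spindle and platter with the white label roll (70 mm diameter, 36 mm tall) turn together on a stiff drag clutch that slips at 0.4 N m.
- spindle_tip (a point): Top of the steel spindle, 100 mm above the unwinder's origin; axes as the unwinder's. The spindle is 14 mm thick, its top 10 mm tapered to 7 mm. A level square cross pin, 5 x 5 mm, 22 mm long over both ends, goes through it, from z = 83 to 88 mm. The pin's direction is not measured: it stands up to 0.6 rad either side of the unwinder's x axis, to be felt or seen.
- roll_top (a point): Centre of the label roll's top face when not pressed, 83 mm above the unwinder's origin (this point stays there); axes as the unwinder's. Roll and platter can be pressed straight down: the spring takes about 5 N to start and 1.2 N per mm more (12 N at 6 mm); hard stop at 8.5 mm.
- lock_ring: Dark grey eight-sided bayonet ring, 54 mm across flats, 26 mm tall, about 80 g, loose, right way up on the bench. Origin: centre of its underside, z up. Flats face its +-x, +-y and the diagonals; grip it across any two opposite ones. A web 6 mm thick closes its bottom, with a 16 mm hole and two through slots 7 mm wide along its +x and -x, to 13 mm from the centre.
- ring_slot (a point): Mouth of the +x slot, on the ring's underside 10 mm from its centre; white lines on the rim mark both slots. Resting across the pin the ring stands at about 87 mm (its origin above the unwinder's origin); turned slowly under light pressure (about 4 N) it drops to the roll, at 83 mm, once the slots meet the pin within 0.1 rad.
- ring_pocket (a point): Pocket 3 mm deep in the top of the web, 10 mm from the centre, 80 degrees (1.40 rad) anticlockwise of the slot; a second one opposite. Pressed until its origin is at 77 mm or less, the ring turns clockwise (from above) under the pin: 1.40 rad to the pockets, and a stop 0.1 rad further. Let up there, it springs into the pockets and is locked, origin at 80 mm.
- tape_measure: Yellow and black tape measure standing on its edge, 33 x 79 x 65 mm; a bystander. Origin: centre of its underside.
- putty_tin: Flat brass-coloured tin, 62 mm diameter, 23 mm tall; a bystander. Origin: centre of its underside.
- marker_black: Black marker lying on the bench at the front, 149 mm long, 14 mm thick; a bystander. Origin: centre of its underside.
There are look-alikes about, which are no part of the job. Leave any orange, pink or red look-alike of the lock_ring alone.

How it is judged (in metres and radians):
On the way:
1. the ring has dropped over the cross pin onto the label roll (horizontal distance between lock_ring and unwinder below 0.004 m and z of lock_ring in the frame of unwinder below 0.084 m and angle between lock_ring's own z axis and vertical below 0.12 rad), for 0.1 s.
At the end, for the whole second after the job is handed in: The ring sits on the spindle, centred within 3 mm and level within 0.06 rad, at rest, with its underside 80 mm (within 1.5 mm) above the unwinder's underside: sprung up into its pockets under the cross pin. (Not turned it would stand at 83 mm, turned short of the pockets at 77 mm.) (horizontal distance between lock_ring and unwinder below 0.003 m and z of lock_ring in the frame of unwinder between 0.0785 and 0.0815 m and angle between lock_ring's own z axis and vertical below 0.06 rad and linear speed of lock_ring below 0.01 m/s); the robot touches nothing.
It fails at once if the ring is pressed, twisted or knocked against the unwinder, its pin or its roll with more than 60 N, all contacts added up (a proper job needs up to 50 N, at the stop) (contact force between lock_ring and unwinder above 60 N).
It fails at once if a bystander (tape measure, tin or marker) is pushed more than 25 mm (distance of any of tape_measure, putty_tin, marker_black from where it was at the start of the episode above 0.025 m).
It also fails if it takes over 72 s, if anything falls off the work surface, if the arm or the gripper's body presses on something with over 40 N, if the wrist force passes 120 N, or if a joint passes its speed limit or range.

## Working session

There is one attempt and no reset: what is moved stays moved. The work goes in short steps, Python scripts to look and compute and a shell command to move; the robot and the scene stay as the last step left them, time stands still between calls to the robot, and variables do not carry over. Pictures are saved under pics/ and viewed, and the job is handed in when it is done.

```bash
ls; mkdir -p pics
python3 - <<'E'
from workcell import env,camera,get_calibration,nets
import cv2
s=env.state();print(s,env.pinch_z)
for n in("side","top"):
    im=camera(n);cv2.imwrite(f"pics/{n}0.png",im)
    c=get_calibration(n);print(n,c)
for n in("side","top"):
    for t in("lock_ring","unwinder","spindle_tip","roll_top","ring_slot","tape_measure","putty_tin","marker_black"):
        print(n,t,[(round(d["confidence"],2),[round(float(v)) for v in d["extent"]]) for d in nets.spot_in(t,n)][:4])
print(env.state()["time_s"])
E
```

```text
pics
{'time_s': 0.0, 'qpos': array([ 1.05863910e+00,  2.77169099e-01, -2.78684526e-02,  1.26800533e+00,
        9.19678785e-07,  1.46734607e+00]), 'joint_vel': array([ 0.00120516,  0.00056611,  0.00084804,  0.00058887, -0.00017505,
       -0.00043853]), 'joint_efforts': array([-1.74723675e-03, -4.45509017e+01,  2.95203674e+01,  1.64629275e-02,
       -2.65876097e-04,  6.88775863e-07]), 'eef_pos': array([248.04675146, 572.82916557, 230.14314281]), 'orientation': array([ 2.02934014e-01,  9.79191771e-01, -1.07034353e-03, -3.40752845e-04]), 'ft_force': array([0.16255375, 0.14656686, 0.07117989]), 'wrist_torque': array([-0.05227702,  0.0229322 ,  0.02718907]), 'width': 85.48761783279302} -18.700000000000003
side {'mtx': array([[352.28675803,   0.        , 259.86774131],
       [  0.        , 352.28675803, 194.18856402],
       [  0.        ,   0.        ,   1.        ]]), 'pose': array([[-7.79161256e-01,  3.66822684e-01, -5.08280292e-01,
         1.02912654e+02],
       [-6.26557250e-01, -4.32145162e-01,  6.48595846e-01,
         5.36938564e+02],
       [ 1.82687997e-02,  8.23827456e-01, 
[... 992 characters left out ...]
218, 24, 19]), (0.59, [304, 221, 22, 23])]
side tape_measure [(0.81, [268, 188, 10, 32])]
side putty_tin [(0.92, [341, 201, 20, 21])]
side marker_black [(0.94, [264, 287, 41, 46])]
top lock_ring [(0.8, [218, 213, 19, 21]), (0.77, [236, 174, 18, 22]), (0.75, [194, 127, 24, 23]), (0.71, [265, 223, 23, 20])]
top unwinder [(0.71, [164, 177, 70, 45])]
top spindle_tip [(0.78, [163, 176, 70, 48])]
top roll_top [(0.74, [165, 177, 70, 53])]
top ring_slot [(0.75, [263, 224, 21, 23]), (0.65, [223, 214, 22, 23]), (0.63, [233, 176, 25, 24]), (0.56, [193, 129, 22, 28])]
top tape_measure [(0.57, [277, 162, 29, 31])]
top putty_tin [(0.71, [319, 231, 20, 21])]
top marker_black [(0.51, [177, 243, 56, 5])]
0.9
```

Run:
```python
import cv2
a=cv2.imread("pics/top0.png");cv2.imwrite("pics/top0c.png",cv2.resize(a[90:270,90:350],None,fx=3,fy=3,interpolation=cv2.INTER_CUBIC))
a=cv2.imread("pics/side0.png");cv2.imwrite("pics/side0c.png",cv2.resize(a[150:320,130:370],None,fx=3.3,fy=3.3,interpolation=cv2.INTER_CUBIC))
```

```text
(no output)
```

View pics/top0c.png

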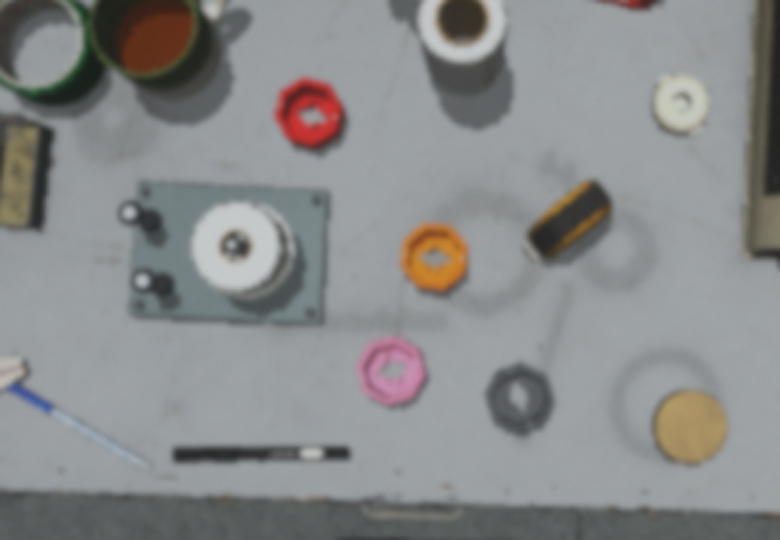

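View pics/side0c.png

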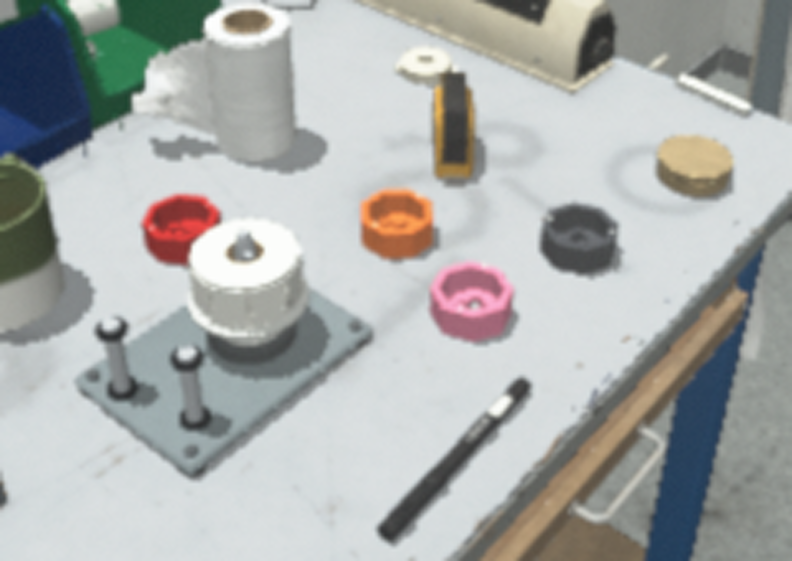

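```bash
cat > h.py <<'E'
import numpy as np,cv2
from workcell import env,camera,get_calibration,nets
def ray(cam,u,v):
    c=get_calibration(cam);K=c["mtx"];P=c["pose"]
    d=P[:3,:3]@np.array([(u-K[0,2])/K[0,0],-(v-K[1,2])/K[1,1],-1.]);return P[:3,3],d
def onz(cam,u,v,z):
    o,d=ray(cam,u,v);return o+d*(z-o[2])/d[2]
def proj(cam,p):
    c=get_calibration(cam);K=c["mtx"];P=c["pose"]
    q=P[:3,:3].T@(np.asarray(p,float)-P[:3,3]);return np.array([K[0,0]*q[0]/-q[2]+K[0,2],-K[1,1]*q[1]/-q[2]+K[1,2]])
def tri(uvt,uvs):
    (o1,d1),(o2,d2)=ray("top",*uvt),ray("side",*uvs)
    A=np.c_[d1,-d2];t=np.linalg.lstsq(A,o2-o1,rcond=None)[0]
    a,b=o1+d1*t[0],o2+d2*t[1];return (a+b)/2,np.linalg.norm(a-b)
def crop(im,x0,x1,y0,y1,f,fn):
    cv2.imwrite(fn,cv2.resize(im[y0:y1,x0:x1],None,fx=f,fy=f,interpolation=cv2.INTER_CUBIC))
E
python3 - <<'E'
from h import *
a=cv2.imread("pics/top0.png");b=cv2.imread("pics/side0.png")
def up(im,x,y,r=22): return cv2.resize(im[y-r:y+r,x-r:x+r],(390,390),interpolation=cv2.INTER_CUBIC)
A=np.vstack([np.hstack([up(a,263,223),up(b,305,222)])])
cv2.imwrite("pics/ring0.png",np.clip(A*1.8,0,255).astype(np.uint8))
B=np.hstack([up(a,168,172,22),up(b,205,232,24)])
cv2.imwrite("pics/sp0.png",B)
for d in nets.regions_of("lock_ring","top"):
    m=d["pixels"];ys,xs=np.nonzero(m);print(d["confidence"],xs.mean(),ys.mean(),m.sum(),onz("top",xs.mean(),ys.mean(),26))
for d in nets.regions_of("lock_ring","side"):
    m=d["pixels"];ys,xs=np.nonzero(m);print(d["confidence"],xs.mean(),ys.mean(),m.sum(),onz("side",xs.mean(),ys.mean(),15))
E
```

```text
0.86 234.34959349593495 175.80758807588077 369 [550.54465235   0.79226903  26.        ]
0.78 262.4714285714286 222.4 350 [435.92439726 -73.10034306  26.        ]
0.73 219.63709677419354 213.3279569892473 372 [455.43663364  34.6819974   26.        ]
0.71 193.27414330218068 128.00623052959503 321 [668.11569582 107.95922524  26.        ]
0.83 249.49875311720697 217.86284289276807 401 [549.34202283   7.182417    15.        ]
0.82 304.5287610619469 222.01106194690266 452 [434.62346486 -67.93434021  15.        ]
0.82 183.364406779661 218.60169491525423 354 [672.84908438 115.13608919  15.        ]
0.66 272.0 241.36507936507937 504 [453.60819603  40.24654207  15.        ]
```

View pics/ring0.png

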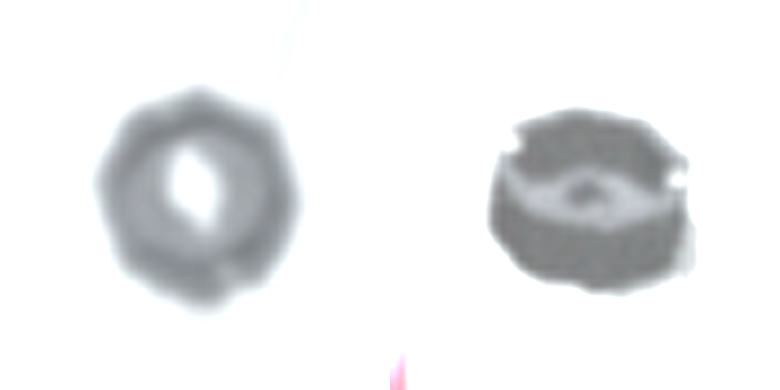

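View pics/sp0.png

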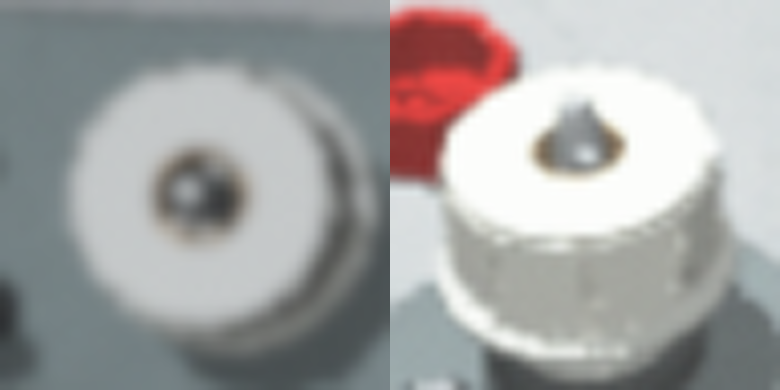

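```bash
python3 - <<'E'
from h import *
ims={n:np.mean([camera(n).astype(float) for _ in range(3)],0) for n in("top","side")}
np.savez("pics/ims0.npz",**ims)
a,b=ims["top"],ims["side"]
def up(im,x,y,r): 
    z=cv2.resize(im[y-r:y+r,x-r:x+r],(390,390),interpolation=cv2.INTER_CUBIC)
    return z
cv2.imwrite("pics/sp1.png",np.clip(np.hstack([up(a,168,172,9),up(b,204,226,9)]),0,255).astype(np.uint8))
# ring marks in side
for u,v in((296.8,215.8),(315.5,220.3)): print(onz("side",u,v,26))
for u,v in((241+228/8.86,201+272/8.86),(241+155/8.86,201+115/8.86)): print(onz("top",u,v,26))
E
python3 - <<'E'
import sys;sys.path.insert(0,".")
from h import *
for u,v in((138,181),(328,191),(323,324),(131,315)): print("corner",onz("top",90+u/3,90+v/3,11))
print("roll", onz("top",90+238/3,90+248/3,83))
for u,v in((205,65),(205,325)):print("rollTB",onz("top",146+u/8.86,150+v/8.86,83))
for u,v in((68,195),(325,195)):print("rollLR",onz("top",146+u/8.86,150+v/8.86,83))
E
```

```text
[456.02356241 -64.06011747  26.        ]
[411.00323464 -78.73771185  26.        ]
[413.05059362 -84.40811635  26.        ]
[456.65634214 -62.55209708  26.        ]
corner [609.43912305 254.58686193  11.        ]
corner [605.70652824  92.65260216  11.        ]
corner [492.36740048  93.06036075  11.        ]
corner [495.21023916 256.04297159  11.        ]
roll [549.03991728 151.46766565  83.        ]
rollTB [585.2520341 153.2469665  83.       ]
rollTB [515.99124502 150.72544461  83.        ]
rollLR [549.50047286 188.37631232  83.        ]
rollLR [551.52267246 120.10169294  83.        ]
```

View pics/sp1.png

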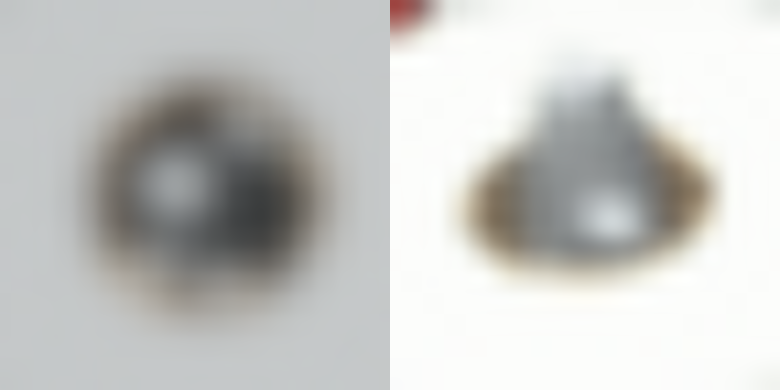

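Run:
```python
from h import *
print("pin end side",onz("side",195+220/21.67,217+220/21.67,85.5))
for u,v in((250,120),(172,290)): print("pin top",onz("top",159+u/21.67,163+v/21.67,88))
# tip
t=(159+180/21.67,163+185/21.67)
print("tip",onz("top",*t,100), onz("side",195+(590-390)/21.67,217+75/21.67,100))
print("hole top",onz("top",159+205/21.67,163+195/21.67,83),"hole side",onz("side",195+(588-390)/21.67,217+205/21.67,83))
for tt,s in(("unwinder",0),):
  pass
# predicted pin in side for axis and angles
```

```text
pin end side [542.88762803 159.17383993  85.5       ]
pin top [558.41417006 147.89336836  88.        ]
pin top [539.756526  155.6460479  88.       ]
tip [550.15117031 152.46744094 100.        ] [546.71162403 156.74896008 100.        ]
hole top [550.5556822  153.58047391  83.        ] hole side [548.47276681 156.98891991  83.        ]
```

```bash
python3 -m creep '[{"linear":[-2.5,-3.05,0],"turn":[0,0,0],"jaw":8.5},{"linear":[-2.5,-3.05,0],"turn":[0,0,0],"jaw":8.5},{"linear":[-2.5,-3.05,0],"turn":[0,0,0],"jaw":8.5},{"linear":[-2.5,-3.05,0],"turn":[0,0,0],"jaw":8.5},{"linear":[-2.5,-3.05,0],"turn":[0,0,0],"jaw":8.5},{"linear":[-2.5,-3.05,0],"turn":[0,0,0],"jaw":8.5},{"linear":[-2.5,-3.05,0],"turn":[0,0,0],"jaw":8.5},{"linear":[-2.5,-3.05,0],"turn":[0,0,0],"jaw":8.5},{"linear":[-2.5,-3.05,0],"turn":[0,0,0],"jaw":8.5},{"linear":[-2.5,-3.05,0],"turn":[0,0,0],"jaw":8.5},{"linear":[-2.5,-3.05,0],"turn":[0,0,0],"jaw":8.5},{"linear":[-2.5,-3.05,0],"turn":[0,0,0],"jaw":8.5},{"linear":[-2.5,-3.05,0],"turn":[0,0,0],"jaw":8.5},{"linear":[-2.5,-3.05,0],"turn":[0,0,0],"jaw":8.5},{"linear":[-2.5,-3.05,0],"turn":[0,0,0],"jaw":8.5},{"linear":[-2.5,-3.05,0],"turn":[0,0,0],"jaw":8.5},{"linear":[-2.5,-3.05,0],"turn":[0,0,0],"jaw":8.5}]'
cat >> h.py <<'E'
from scipy.spatial.transform import Rotation as Ro
def st():
    s=env.state();R=Ro.from_quat(s["orientation"]).as_matrix()
    return s,np.array(s["eef_pos"]),R,np.arctan2(R[1,1],R[0,1])
def go(x,y,z,phi=None):
    s,p,R,f=st()
    print("t %.2f"%s["time_s"],"p",p.round(1),"phi %.3f"%f,"tilt",R[:2,2].round(4),"w %.1f"%s["width"],"F",s["ft_force"].round(1),"M",s["wrist_torque"].round(2),"q",s["qpos"].round(2))
    print("lin cm",(R.T@(np.array([x,y,z])-p)/10).round(2), "turn_z deg", None if phi is None else round(float(-np.degrees(phi-f)),1))
E
python3 -c "
from h import *
go(434.8,-72.5,60,1.96)"
```

```text
time_s: 2.72
eef_pos: [432.5, -73.3, 231.7]
orientation: [0.203, 0.979, 0.0, 0.001]
ft_force: [0.5, 0.3, 0.1]
width: 85.3
t 2.72 p [432.5 -73.3 231.7] phi 1.162 tilt [ 0.0012 -0.0001] w 85.3 F [0.5 0.3 0.1] M [ 0.05 -0.07  0.01] q [-0.32 -0.06 -0.4   1.23  0.    0.09]
lin cm [-0.16  0.16 17.17] turn_z deg -45.7
```

```bash
python3 -m creep '[{"linear":[-0.16,0.16,3.7],"turn":[0,0,0],"jaw":8.5},{"linear":[0,0,3.7],"turn":[0,0,0],"jaw":8.5},{"linear":[0,0,3.7],"turn":[0,0,0],"jaw":8.5},{"linear":[0,0,3.7],"turn":[0,0,0],"jaw":8.5},{"linear":[0,0,3.7],"turn":[0,0,0],"jaw":8.5},{"linear":[0,0,2.7],"turn":[0,0,0],"jaw":8.5},{"linear":[0,0,1],"turn":[0,0,0],"jaw":8.5},{"linear":[0,0,0],"turn":[0,0,0],"jaw":8.5}]'
python3 -c "
from h import *
go(434.8,-72.5,0,1.175)
a=camera('top');b=camera('side')
crop(a,215,300,180,260,5,'pics/g1t.png');crop(b,260,350,160,250,5,'pics/g1s.png')"
```

```text
time_s: 3.38
eef_pos: [431.9, -69.6, 7.1]
orientation: [0.203, 0.979, 0.0, -0.003]
ft_force: [-0.1, -0.5, 0.2]
width: 85.2
t 3.38 p [431.9 -69.6   7.1] phi 1.162 tilt [-0.0056  0.0017] w 85.2 F [-0.1 -0.5  0.2] M [0.   0.04 0.03] q [-0.31  0.2  -0.67  0.7  -0.    0.1 ]
lin cm [-0.39 -0.15  0.71] turn_z deg -0.7
```

View pics/g1s.png

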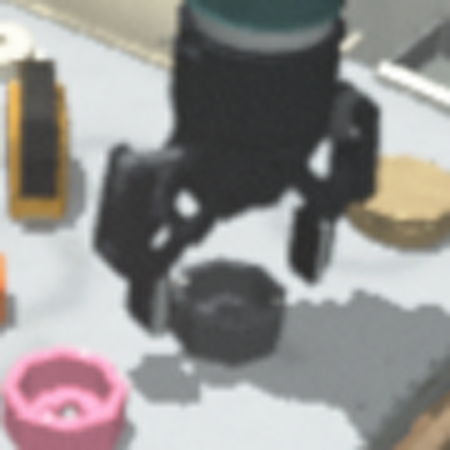

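```bash
python3 -m creep '[{"linear":[-0.3,-0.1,0.6],"turn":[0,0,-0.7],"jaw":8.5},{"linear":[0,0,0],"turn":[0,0,0],"jaw":8.5},{"linear":[0,0,0],"turn":[0,0,0],"jaw":6.5},{"linear":[0,0,0],"turn":[0,0,0],"jaw":5},{"linear":[0,0,0],"turn":[0,0,0],"jaw":5},{"linear":[0,0,0],"turn":[0,0,0],"jaw":5},{"linear":[0,0,0],"turn":[0,0,0],"jaw":5},{"linear":[0,0,0],"turn":[0,0,0],"jaw":5}]' 20
python3 -c "
from h import *
go(434.8,-72.5,0,1.175)"
```

```text
time_s: 4.15
eef_pos: [437.5, -72.8, 4.2]
orientation: [0.197, 0.98, -0.0, 0.001]
ft_force: [-0.9, 0.9, 6.0]
width: 53.7
t 4.15 p [437.5 -72.8   4.2] phi 1.174 tilt [ 0.0013 -0.0008] w 53.7 F [-0.9  0.9  6. ] M [-0.03  0.18 -0.06] q [-0.31  0.21 -0.67  0.69 -0.    0.09]
lin cm [ 0.26 -0.07  0.42] turn_z deg -0.1
```

```bash
python3 -m creep '[{"linear":[0,0,0],"turn":[0,0,0],"jaw":8.5},{"linear":[0,0,-0.1],"turn":[0,0,0],"jaw":8.5},{"linear":[0,0,0],"turn":[0,0,0],"jaw":8.5},{"linear":[0,0,0],"turn":[0,0,0],"jaw":8.5},{"linear":[0,0,0],"turn":[0,0,-6.9],"jaw":8.5},{"linear":[0,0,0],"turn":[0,0,-6.9],"jaw":8.5},{"linear":[0,0,0],"turn":[0,0,-6.9],"jaw":8.5},{"linear":[0,0,0],"turn":[0,0,-6.9],"jaw":8.5},{"linear":[0,0,0],"turn":[0,0,-6.9],"jaw":8.5},{"linear":[0,0,0],"turn":[0,0,-6.9],"jaw":8.5},{"linear":[0,0,0],"turn":[0,0,-6.9],"jaw":8.5},{"linear":[0,0,0],"turn":[0,0,-6.9],"jaw":8.5},{"linear":[0,0,0],"turn":[0,0,-6.9],"jaw":8.5},{"linear":[0,0,0],"turn":[0,0,-6.9],"jaw":8.5},{"linear":[0,0,0],"turn":[0,0,-6.9],"jaw":8.5},{"linear":[0,0,0],"turn":[0,0,-6.9],"jaw":8.5},{"linear":[0,0,0],"turn":[0,0,-6.9],"jaw":8.5},{"linear":[0,0,0],"turn":[0,0,-0.3],"jaw":8.5}]'
python3 -c "
from h import *
go(434.8,-72.5,0,2.745)
a=camera('top');b=camera('side')
go(434.8,-72.5,0,2.745)
crop(a,215,300,180,260,5,'pics/g2t.png');crop(b,260,350,160,250,5,'pics/g2s.png')"
```

```text
time_s: 5.65
eef_pos: [436.6, -72.4, 4.2]
orientation: [-0.555, 0.832, 0.0, -0.0]
ft_force: [-0.9, -0.3, -0.5]
width: 85.2
t 5.65 p [436.6 -72.4   4.2] phi 2.747 tilt [-0.0003  0.0001] w 85.2 F [-0.9 -0.3 -0.5] M [ 0.02 -0.01  0.03] q [-0.31  0.21 -0.67  0.69  0.   -1.49]
lin cm [0.08 0.16 0.42] turn_z deg 0.1
t 5.75 p [436.6 -72.4   4.2] phi 2.742 tilt [-0.0003  0.0001] w 84.9 F [-0.5  0.5  0.2] M [-0.1   0.01 -0.  ] q [-0.31  0.21 -0.67  0.69  0.   -1.48]
lin cm [0.08 0.16 0.42] turn_z deg -0.2
```

View pics/g2s.png

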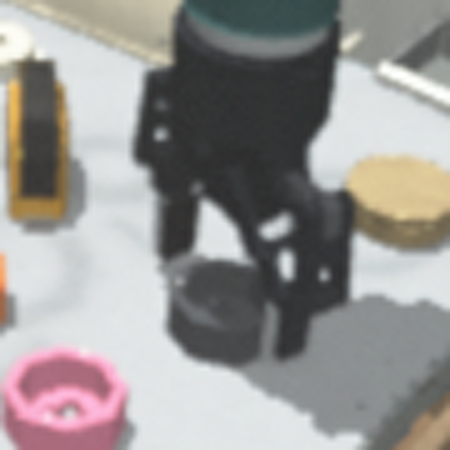

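```bash
python3 -m creep '[{"linear":[0,0,0.2],"turn":[0,0,0],"jaw":6.5},{"linear":[0,0,0],"turn":[0,0,0],"jaw":5},{"linear":[0,0,0],"turn":[0,0,0],"jaw":5},{"linear":[0,0,0],"turn":[0,0,0],"jaw":5},{"linear":[0,0,0],"turn":[0,0,0],"jaw":5},{"linear":[0,0,0],"turn":[0,0,0],"jaw":5}]' 20
python3 -m creep '[{"linear":[0,0,0],"turn":[0,0,0],"jaw":4.5},{"linear":[0,0,0],"turn":[0,0,0],"jaw":4.5}]' 60
python3 -m creep '[{"linear":[0,0,-0.5],"turn":[0,0,0],"jaw":4.5},{"linear":[0,0,-2.5],"turn":[0,0,0],"jaw":4.5},{"linear":[0,0,-3.5],"turn":[0,0,0],"jaw":4.5},{"linear":[0,0,-3.5],"turn":[0,0,0],"jaw":4.5},{"linear":[0,0,-3.5],"turn":[0,0,0],"jaw":4.5},{"linear":[0,0,-3],"turn":[0,0,0],"jaw":4.5},{"linear":[0,0,0],"turn":[0,0,0],"jaw":4.5}]' 60
python3 -c "
from h import *
go(549.5,155,165,1.96)"
```

```text
time_s: 6.25
eef_pos: [436.8, -72.5, 2.3]
orientation: [-0.554, 0.833, 0.0, 0.0]
ft_force: [-0.0, -0.8, -0.5]
width: 53.5
time_s: 6.42
eef_pos: [437.0, -72.6, 2.5]
orientation: [-0.554, 0.833, -0.0, 0.0]
ft_force: [0.5, 1.0, 3.0]
width: 53.0
time_s: 7.0
eef_pos: [441.3, -73.9, 174.0]
orientation: [-0.554, 0.833, -0.005, 0.004]
ft_force: [0.7, -0.3, -0.1]
width: 52.5
t 7.00 p [441.3 -73.9 174. ] phi 2.745 tilt [ 0.0118 -0.0038] w 52.5 F [ 0.7 -0.3 -0.1] M [ 0.   -0.05  0.03] q [-0.31 -0.01 -0.48  1.09  0.   -1.48]
lin cm [-25.29  -1.13   0.94] turn_z deg 45.0
```

```bash
python3 -m creep '[{"linear":[-3.6,-0.16,0],"turn":[0,0,0],"jaw":4.5},{"linear":[-3.6,-0.16,0],"turn":[0,0,0],"jaw":4.5},{"linear":[-3.6,-0.16,0],"turn":[0,0,0],"jaw":4.5},{"linear":[-3.6,-0.16,0],"turn":[0,0,0],"jaw":4.5},{"linear":[-3.6,-0.16,0],"turn":[0,0,0],"jaw":4.5},{"linear":[-3.6,-0.16,0],"turn":[0,0,0],"jaw":4.5},{"linear":[-3.6,-0.16,0],"turn":[0,0,0],"jaw":4.5},{"linear":[0,0,0],"turn":[0,0,7],"jaw":4.5},{"linear":[0,0,0],"turn":[0,0,7],"jaw":4.5},{"linear":[0,0,0],"turn":[0,0,7],"jaw":4.5},{"linear":[0,0,0],"turn":[0,0,7],"jaw":4.5},{"linear":[0,0,0],"turn":[0,0,7],"jaw":4.5},{"linear":[0,0,0],"turn":[0,0,7],"jaw":4.5},{"linear":[0,0,0],"turn":[0,0,3],"jaw":4.5},{"linear":[0,0,0],"turn":[0,0,0],"jaw":4.5},{"linear":[0,0,0],"turn":[0,0,0],"jaw":4.5}]'
python3 -c "
from h import *
go(549.5,155,165,1.96)
a=camera('top');b=camera('side')
crop(a,110,230,120,220,5,'pics/g3t.png');crop(b,140,270,100,300,3.5,'pics/g3s.png');cv2.imwrite('pics/side3.png',b)"
```

```text
time_s: 8.33
eef_pos: [543.8, 155.5, 166.5]
orientation: [-0.194, 0.981, 0.0, -0.001]
ft_force: [-0.3, -0.3, -0.3]
width: 53.2
t 8.33 p [543.8 155.5 166.5] phi 1.961 tilt [-0.0014 -0.0002] w 53.2 F [-0.3 -0.3 -0.3] M [-0.01  0.   -0.  ] q [ 0.16  0.22 -0.25  1.11  0.   -0.23]
lin cm [-0.51 -0.26  0.15] turn_z deg 0.1
```

View pics/g3s.png

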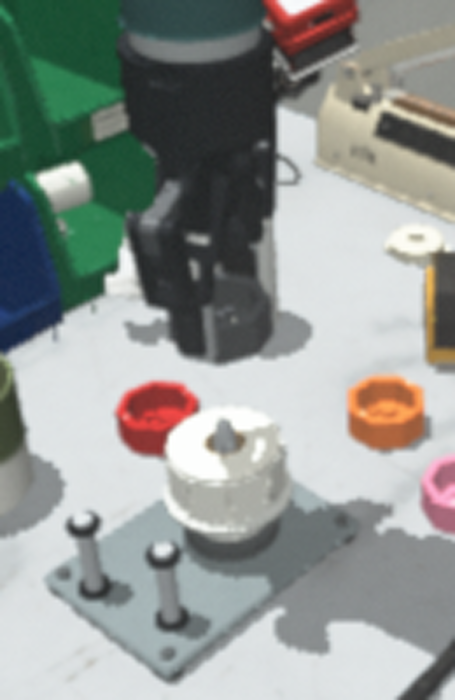

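View pics/g3t.png

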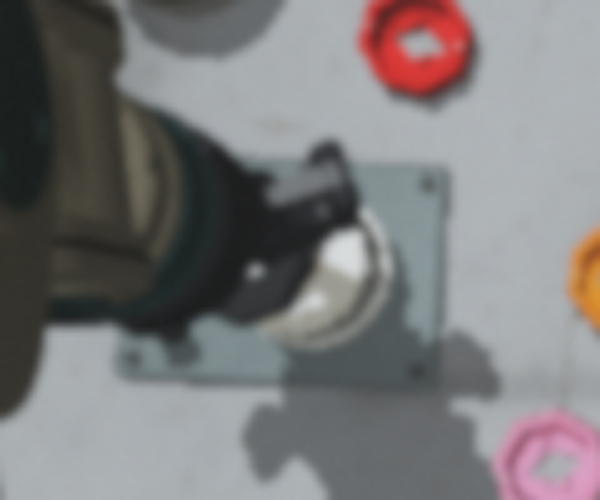

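Run:
```python
from h import *
b=cv2.imread('pics/side3.png')
f=8;x0,y0=175,165
im=cv2.resize(b[y0:y0+70,x0:x0+70],None,fx=f,fy=f,interpolation=cv2.INTER_CUBIC)
im=np.clip(im.astype(float)*1.7,0,255).astype(np.uint8)
raw=im.copy()
def oc(c,z,col):
    a=1.96+np.pi/8+np.arange(8)*np.pi/4;r=27/np.cos(np.pi/8)
    pts=np.array([proj("side",[c[0]+r*np.cos(t),c[1]+r*np.sin(t),z]) for t in a])
    q=((pts-[x0-0.,y0-0.]+.5)*f).astype(int);cv2.polylines(im,[q],True,col,1)
oc((543.8,155.5),164.1,(0,255,0));oc((543.8,155.5),190.1,(0,255,255))
cv2.imwrite("pics/ov3.png",np.hstack([im,raw])[:, :, :] if 0 else cv2.resize(np.hstack([im,raw]),(800,400)))
```

```text
(no output)
```

View pics/ov3.png

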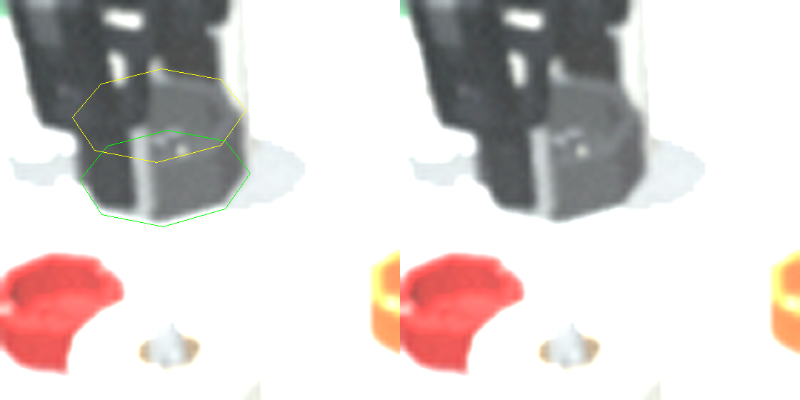

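Run:
```python
from h import *
print(onz("side",204.14,226.46,83),onz("side",204.55,227.2,83))
# camera pixel of tip relative: use tip measured
print(onz("side",195+(588-390)/21.67,217+65/21.67,100),onz("side",195.4+(588-390)/21.67,217.7+65/21.67,100))
# roll ellipse centre via white mask, side/top
z=np.load("pics/ims0.npz")
for n,(cx,cy,r) in dict(top=(168,172,30),side=(204,232,30)).items():
    g=z[n].min(2)[cy-r:cy+r,cx-r:cx+r]
    m=(g>(185 if n=="top" else 235)).astype(np.uint8)
    k,l,s,c=cv2.connectedComponentsWithStats(m);i=1+np.argmax(s[1:,4]);cn,_=cv2.findContours((l==i).astype(np.uint8),cv2.RETR_EXTERNAL,cv2.CHAIN_APPROX_NONE)
    e=cv2.fitEllipse(max(cn,key=len));print(n,s[i],e);
    u,v=e[0][0]+cx-r,e[0][1]+cy-r;print(onz(n,u,v,83), "expect tip etc")
```

```text
[548.4682187  156.98473768  83.        ] [546.04386341 158.12179057  83.        ]
[547.97261826 155.80456222 100.        ] [545.64878407 156.88826034 100.        ]
top [ 17  17  27  26 435] ((29.984708786010742, 29.56413459777832), (25.58648109436035, 26.090139389038086), 66.52812957763672)
[551.54802741 154.73682132  83.        ] expect tip etc
side [ 14  14  33  21 416] ((29.81546974182129, 24.217687606811523), (19.396812438964844, 31.40395736694336), 82.10467529296875)
[549.57189205 156.8693121   83.        ] expect tip etc
```

```bash
python3 -m creep '[{"linear":[-0.53,-0.22,1],"turn":[0,0,0],"jaw":4.5},{"linear":[0,0,2],"turn":[0,0,0],"jaw":4.5},{"linear":[0,0,2],"turn":[0,0,0],"jaw":4.5},{"linear":[0,0,1],"turn":[0,0,0],"jaw":4.5},{"linear":[0,0,0],"turn":[0,0,0],"jaw":4.5},{"linear":[0,0,0],"turn":[0,0,0],"jaw":4.5}]'
python3 - <<'E'
from h import *
go(549.5,155.5,106.5,1.96)
b=camera('side');a=camera('top');s,p,R,ph=st()
print(p)
cv2.imwrite('pics/side4.png',b)
f=8;x0,y0=165,185
im=cv2.resize(b[y0:y0+70,x0:x0+80],None,fx=f,fy=f,interpolation=cv2.INTER_CUBIC)
im=np.clip(im.astype(float)*1.5,0,255).astype(np.uint8);raw=im.copy()
def oc(c,z,col,r=27/np.cos(np.pi/8),n=8):
    t=ph+np.pi/8+np.arange(n)*2*np.pi/n
    pts=np.array([proj("side",[c[0]+r*np.cos(t),c[1]+r*np.sin(t),z]) for t in t])
    q=((pts-[x0,y0]+.5)*f).astype(int);cv2.polylines(im,[q],True,col,1)
oc(p[:2],p[2]-2.4,(0,255,0));oc(p[:2],p[2]+23.6,(0,255,255));oc((549.5,155.5),83,(255,0,255),35,40)
cv2.imwrite("pics/ov4.png",im[:600]);
E
```

```text
time_s: 8.93
eef_pos: [549.6, 155.4, 106.4]
orientation: [-0.193, 0.981, 0.0, -0.001]
ft_force: [-0.8, -0.6, -0.8]
width: 52.8
t 8.93 p [549.6 155.4 106.4] phi 1.960 tilt [-0.002  -0.0003] w 52.8 F [-0.8 -0.6 -0.8] M [-0.05  0.02  0.02] q [ 0.16  0.28 -0.3   0.99  0.   -0.23]
lin cm [ 0.01  0.01 -0.01] turn_z deg -0.0
[551.13903589 155.75212529 108.19508195]
```

View pics/ov4.png

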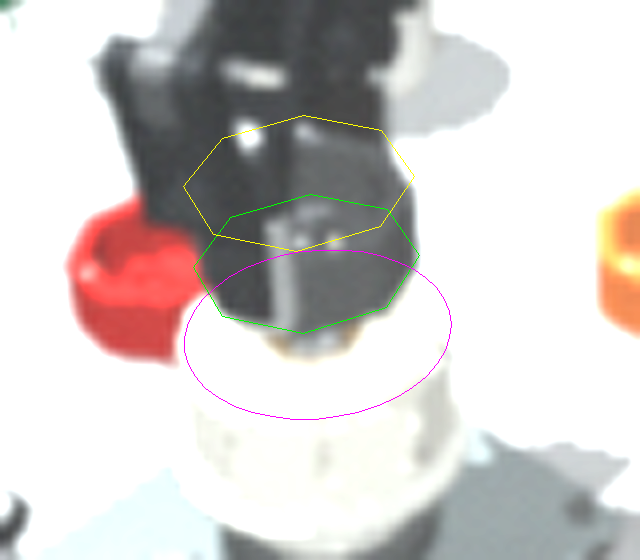

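```bash
for i in 1; do python3 -m creep '[{"linear":[0,0,0.3],"turn":[0,0,0],"jaw":4.5},{"linear":[0,0,0.3],"turn":[0,0,0],"jaw":4.5},{"linear":[0,0,0],"turn":[0,0,0],"jaw":4.5}]'; python3 -c "
from h import *
go(549.5,155.5,106.5,1.96)"; done
```

```text
time_s: 9.28
eef_pos: [550.3, 155.6, 101.4]
orientation: [-0.193, 0.981, 0.0, 0.0]
ft_force: [0.2, -1.0, -0.6]
width: 52.6
t 9.28 p [550.3 155.6 101.4] phi 1.960 tilt [0.0004 0.0001] w 52.6 F [ 0.2 -1.  -0.6] M [-0.02  0.01  0.01] q [ 0.16  0.28 -0.31  0.98  0.   -0.23]
lin cm [ 0.08  0.02 -0.51] turn_z deg -0.0
```

```bash
python3 -m creep '[{"linear":[0,0,0.2],"turn":[0,0,0],"jaw":4.5},{"linear":[0,0,0.2],"turn":[0,0,0],"jaw":4.5},{"linear":[0,0,0],"turn":[0,0,0],"jaw":4.5},{"linear":[0,0,0],"turn":[0,0,0],"jaw":4.5}]'; python3 -c "
from h import *
go(549.5,155.5,106.5,1.96)"; python3 -m creep '[{"linear":[0,0,0.2],"turn":[0,0,0],"jaw":4.5},{"linear":[0,0,0],"turn":[0,0,0],"jaw":4.5},{"linear":[0,0,0],"turn":[0,0,0],"jaw":4.5}]'; python3 -c "
from h import *
go(549.5,155.5,106.5,1.96)"
```

```text
time_s: 9.62
eef_pos: [550.0, 155.6, 97.1]
orientation: [-0.193, 0.981, 0.0, -0.0]
ft_force: [0.6, 0.2, -0.8]
width: 52.5
t 9.62 p [550.  155.6  97.1] phi 1.960 tilt [-0.0004 -0.0001] w 52.5 F [ 0.6  0.2 -0.8] M [-0.   -0.02 -0.05] q [ 0.16  0.29 -0.31  0.97 -0.   -0.23]
lin cm [ 0.05  0.01 -0.94] turn_z deg -0.0
time_s: 9.87
eef_pos: [550.1, 155.6, 95.2]
orientation: [-0.193, 0.981, 0.0, -0.0]
ft_force: [0.0, 0.0, -0.7]
width: 53.0
t 9.87 p [550.1 155.6  95.2] phi 1.960 tilt [-0.0002 -0.    ] w 53.0 F [ 0.   0.  -0.7] M [ 0.04 -0.01 -0.05] q [ 0.16  0.29 -0.31  0.97  0.   -0.23]
lin cm [ 0.06  0.02 -1.13] turn_z deg -0.0
```

```bash
for i in 1 2; do python3 -m creep '[{"linear":[0,0,0.2],"turn":[0,0,0],"jaw":4.5},{"linear":[0,0,0],"turn":[0,0,0],"jaw":4.5},{"linear":[0,0,0],"turn":[0,0,0],"jaw":4.5}]'; done; python3 -c "
from h import *
go(549.5,155.5,106.5,1.96)"
```

```text
time_s: 10.12
eef_pos: [550.0, 155.6, 93.1]
orientation: [-0.193, 0.981, 0.0, -0.0]
ft_force: [0.3, 0.0, -0.0]
width: 52.5
time_s: 10.37
eef_pos: [550.0, 155.6, 91.1]
orientation: [-0.193, 0.981, 0.0, -0.0]
ft_force: [-0.2, 0.6, 0.4]
width: 52.8
t 10.37 p [550.  155.6  91.1] phi 1.960 tilt [-0.0003 -0.    ] w 52.8 F [-0.2  0.6  0.4] M [-0.02 -0.03 -0.04] q [ 0.16  0.29 -0.32  0.96  0.   -0.23]
lin cm [ 0.05  0.01 -1.54] turn_z deg -0.0
```

```bash
for i in 1 2 3; do python3 -m creep '[{"linear":[0,0,0.1],"turn":[0,0,0],"jaw":4.5},{"linear":[0,0,0],"turn":[0,0,0],"jaw":4.5},{"linear":[0,0,0],"turn":[0,0,0],"jaw":4.5}]'; done; python3 -c "
from h import *
go(549.5,155.5,106.5,1.96)"
```

```text
time_s: 10.62
eef_pos: [550.1, 155.6, 90.3]
orientation: [-0.193, 0.981, 0.0, -0.0]
ft_force: [-0.2, -0.7, -1.0]
width: 53.1
time_s: 10.87
eef_pos: [550.4, 155.6, 89.6]
orientation: [-0.193, 0.981, -0.0, 0.0]
ft_force: [-0.5, -0.4, 2.0]
width: 52.9
time_s: 11.12
eef_pos: [550.5, 155.6, 89.1]
orientation: [-0.193, 0.981, -0.0, 0.0]
ft_force: [-0.9, -0.7, 6.1]
width: 53.1
t 11.12 p [550.5 155.6  89.1] phi 1.960 tilt [ 0.0008 -0.0001] w 53.1 F [-0.9 -0.7  6.1] M [-0.11  0.32  0.05] q [ 0.16  0.3  -0.32  0.95 -0.   -0.23]
lin cm [ 0.1   0.03 -1.74] turn_z deg -0.0
```

```bash
for i in 1 2 3; do python3 -m creep '[{"linear":[0,0,0],"turn":[0,0,-1.5],"jaw":4.5},{"linear":[0,0,0],"turn":[0,0,-1.5],"jaw":4.5},{"linear":[0,0,0],"turn":[0,0,0],"jaw":4.5}]'|egrep 'eef|force'; done; python3 -c "
from h import *
go(549.5,155.5,106.5,1.96)"
```

```text
eef_pos: [550.4, 155.5, 89.1]
ft_force: [-1.4, -0.3, 5.2]
eef_pos: [550.5, 155.5, 89.3]
ft_force: [-1.9, -1.2, 7.4]
eef_pos: [550.8, 155.5, 89.5]
ft_force: [-2.8, -0.4, 7.7]
t 11.87 p [550.8 155.5  89.5] phi 2.117 tilt [ 0.0014 -0.0003] w 53.2 F [-2.8 -0.4  7.7] M [-0.23  0.38 -0.04] q [ 0.16  0.3  -0.32  0.95 -0.   -0.38]
lin cm [ 0.11  0.06 -1.7 ] turn_z deg 9.0
```

```bash
python3 -m creep '[{"linear":[0,0,0],"turn":[0,0,3],"jaw":4.5},{"linear":[0,0,0],"turn":[0,0,3],"jaw":4.5},{"linear":[0,0,0],"turn":[0,0,3],"jaw":4.5}]'|egrep 'eef|force';  for i in 1 2 3; do python3 -m creep '[{"linear":[0,0,0],"turn":[0,0,1.5],"jaw":4.5},{"linear":[0,0,0],"turn":[0,0,1.5],"jaw":4.5},{"linear":[0,0,0],"turn":[0,0,0],"jaw":4.5}]'|egrep 'eef|force'; done; python3 -c "
from h import *
go(549.5,155.5,106.5,1.96)"
```

```text
eef_pos: [551.6, 155.2, 89.3]
ft_force: [-0.3, -1.8, 3.1]
eef_pos: [551.5, 155.1, 89.0]
ft_force: [1.5, -2.3, 3.5]
eef_pos: [549.6, 155.6, 87.6]
ft_force: [-0.6, 0.0, -0.5]
eef_pos: [549.7, 155.6, 87.7]
ft_force: [0.4, 0.3, 0.2]
t 12.87 p [549.7 155.6  87.7] phi 1.803 tilt [-0.0011  0.0002] w 52.8 F [0.4 0.3 0.2] M [-0.02 -0.04  0.01] q [ 0.16  0.3  -0.32  0.95  0.   -0.07]
lin cm [ 0.02 -0.01 -1.88] turn_z deg -9.0
```

```bash
for i in 1 2 3; do python3 -m creep '[{"linear":[0,0,0.1],"turn":[0,0,0],"jaw":4.5},{"linear":[0,0,0],"turn":[0,0,0],"jaw":4.5},{"linear":[0,0,0],"turn":[0,0,0],"jaw":4.5}]'|egrep 'eef|force'; done; python3 -c "
from h import *
go(549.5,155.5,106.5,1.96)"
```

```text
eef_pos: [549.9, 155.6, 87.0]
ft_force: [-0.7, -0.9, -0.9]
eef_pos: [550.1, 155.6, 86.2]
ft_force: [0.3, -0.3, -0.3]
eef_pos: [550.4, 155.7, 85.6]
ft_force: [0.4, -0.4, 0.6]
t 13.62 p [550.4 155.7  85.6] phi 1.803 tilt [0.0005 0.0002] w 53.0 F [ 0.4 -0.4  0.6] M [-0.02  0.04  0.02] q [ 0.16  0.3  -0.32  0.95  0.   -0.07]
lin cm [ 0.09  0.01 -2.09] turn_z deg -9.0
```

```bash
for i in 1 2 3 4 5 6 7; do python3 -m creep '[{"linear":[0,0,0.1],"turn":[0,0,0],"jaw":4.5},{"linear":[0,0,0],"turn":[0,0,0],"jaw":4.5},{"linear":[0,0,0],"turn":[0,0,0],"jaw":4.5}]'|egrep 'eef|force'; done; python3 -c "
from h import *
go(549.5,155.5,106.5,1.96)"
```

```text
eef_pos: [550.5, 155.6, 85.0]
ft_force: [-1.7, -1.4, 4.8]
eef_pos: [550.5, 155.7, 84.0]
ft_force: [-2.1, 0.1, 6.2]
eef_pos: [550.5, 155.7, 83.2]
ft_force: [-2.0, -1.0, 6.7]
eef_pos: [550.5, 155.7, 82.4]
ft_force: [-1.9, -0.7, 7.5]
eef_pos: [550.5, 155.6, 81.6]
ft_force: [-2.6, -1.3, 8.6]
eef_pos: [550.5, 155.7, 80.8]
ft_force: [-3.2, -0.1, 9.9]
eef_pos: [550.5, 155.7, 79.9]
ft_force: [-2.9, -1.2, 11.1]
t 15.37 p [550.5 155.7  79.9] phi 1.803 tilt [0.0009 0.0002] w 52.7 F [-2.9 -1.2 11.1] M [-0.14  0.77 -0.02] q [ 0.16  0.31 -0.33  0.93  0.   -0.07]
lin cm [ 0.1   0.01 -2.66] turn_z deg -9.0
```

```bash
for i in 1 2; do python3 -m creep '[{"linear":[0.02,0,0.08],"turn":[0,0,0],"jaw":4.5},{"linear":[0,0,0],"turn":[0,0,0],"jaw":4.5},{"linear":[0,0,0],"turn":[0,0,0],"jaw":4.5}]'|egrep 'eef|force'; done; python3 -m creep '[{"linear":[0,0,0],"turn":[0,0,3],"jaw":4.5},{"linear":[0,0,0],"turn":[0,0,3],"jaw":4.5},{"linear":[0,0,0],"turn":[0,0,0],"jaw":4.5}]'|egrep 'eef|force'; python3 -c "
from h import *
go(549.5,155.5,106.5,1.8)"
```

```text
eef_pos: [550.5, 155.7, 79.3]
ft_force: [-4.2, -0.4, 11.9]
eef_pos: [550.5, 155.7, 78.7]
ft_force: [-4.4, -1.4, 12.3]
eef_pos: [551.1, 155.5, 78.9]
ft_force: [-2.6, -0.6, 11.8]
t 16.12 p [551.1 155.5  78.9] phi 1.696 tilt [ 0.0029 -0.0001] w 52.9 F [-2.6 -0.6 11.8] M [-0.17  0.64 -0.13] q [ 0.16  0.31 -0.33  0.93 -0.    0.04]
lin cm [ 0.15  0.02 -2.76] turn_z deg -6.0
```

```bash
python3 -m creep '[{"linear":[0,0,0.05],"turn":[0,0,3],"jaw":4.5},{"linear":[0,0,0],"turn":[0,0,3],"jaw":4.5},{"linear":[0,0,0],"turn":[0,0,0],"jaw":4.5}]'|egrep 'eef|force'; for i in 1 2 3; do python3 -m creep '[{"linear":[0,0,0],"turn":[0,0,3],"jaw":4.5},{"linear":[0,0,0],"turn":[0,0,3],"jaw":4.5},{"linear":[0,0,0],"turn":[0,0,3],"jaw":4.5},{"linear":[0,0,0],"turn":[0,0,0],"jaw":4.5}]'>/dev/null;  python3 -c "
from h import *
go(549.5,155.5,106.5,1.8)"; done
```

```text
eef_pos: [551.4, 155.4, 78.6]
ft_force: [-4.0, -1.5, 13.3]
t 16.70 p [551.5 155.2  78.6] phi 1.434 tilt [ 0.0036 -0.0008] w 53.0 F [-2.9 -3.1 11.9] M [-0.37  0.61 -0.08] q [ 0.16  0.31 -0.33  0.93 -0.    0.3 ]
lin cm [ 0.19  0.   -2.79] turn_z deg -21.0
t 17.03 p [551.5 155.   78.6] phi 1.277 tilt [ 0.0036 -0.0014] w 52.5 F [-2.  -2.8 11.9] M [-0.45  0.54 -0.09] q [ 0.16  0.31 -0.33  0.93 -0.    0.46]
lin cm [ 0.2  -0.01 -2.79] turn_z deg -30.0
t 17.37 p [551.5 154.7  78.6] phi 1.120 tilt [ 0.0037 -0.0021] w 52.6 F [-1.7 -3.2 11.9] M [-0.65  0.61 -0.07] q [ 0.16  0.31 -0.33  0.93 -0.    0.61]
lin cm [ 0.21 -0.01 -2.79] turn_z deg -39.0
```

```bash
for i in 1 2 3; do python3 -m creep '[{"linear":[0,0,0],"turn":[0,0,3],"jaw":4.5},{"linear":[0,0,0],"turn":[0,0,3],"jaw":4.5},{"linear":[0,0,0],"turn":[0,0,3],"jaw":4.5},{"linear":[0,0,0],"turn":[0,0,0],"jaw":4.5}]'>/dev/null;  python3 -c "
from h import *
go(549.5,155.5,106.5,1.8)"; done
```

```text
t 17.70 p [551.6 154.4  78.6] phi 0.962 tilt [ 0.0038 -0.0027] w 53.0 F [-3.4 -4.  13. ] M [-0.8   0.63 -0.04] q [ 0.16  0.31 -0.33  0.93 -0.    0.77]
lin cm [ 0.22 -0.03 -2.79] turn_z deg -48.0
t 18.03 p [551.5 154.3  78.6] phi 0.805 tilt [ 0.0036 -0.0029] w 53.0 F [-2.1 -3.9 12.5] M [-0.85  0.67 -0.04] q [ 0.16  0.31 -0.33  0.93 -0.    0.93]
lin cm [ 0.21 -0.05 -2.79] turn_z deg -57.0
t 18.37 p [551.4 154.3  78.6] phi 0.648 tilt [ 0.0035 -0.0028] w 52.9 F [-2.8 -4.4 13.5] M [-0.81  0.59 -0.07] q [ 0.16  0.31 -0.33  0.93 -0.    1.08]
lin cm [ 0.2  -0.08 -2.79] turn_z deg -66.0
```

```bash
for i in 1 2 3 4; do python3 -m creep '[{"linear":[0,0,0],"turn":[0,0,1.5],"jaw":4.5},{"linear":[0,0,0],"turn":[0,0,1.5],"jaw":4.5},{"linear":[0,0,0],"turn":[0,0,0],"jaw":4.5}]'>/dev/null;  python3 -c "
from h import *
go(549.5,155.5,106.5,1.8)"; done
```

```text
t 18.62 p [551.4 154.4  78.5] phi 0.597 tilt [ 0.0034 -0.0028] w 52.8 F [-2.6 -3.9 12.4] M [-0.83  0.65 -0.05] q [ 0.16  0.31 -0.33  0.93 -0.    1.14]
lin cm [ 0.19 -0.09 -2.8 ] turn_z deg -68.9
t 18.87 p [551.5 154.4  78.6] phi 0.545 tilt [ 0.0035 -0.0028] w 52.6 F [-2.2 -2.9 12.8] M [-0.8   0.68 -0.01] q [ 0.16  0.31 -0.33  0.93 -0.    1.19]
lin cm [ 0.19 -0.11 -2.79] turn_z deg -71.9
t 19.12 p [551.4 154.3  78.6] phi 0.492 tilt [ 0.0035 -0.0029] w 53.0 F [-2.1 -3.7 13.8] M [-0.85  0.66  0.02] q [ 0.16  0.31 -0.33  0.93 -0.    1.24]
lin cm [ 0.18 -0.11 -2.79] turn_z deg -74.9
t 19.37 p [551.4 154.3  78.6] phi 0.440 tilt [ 0.0034 -0.003 ] w 52.5 F [-2.2 -4.1 11.9] M [-0.83  0.68 -0.04] q [ 0.16  0.31 -0.33  0.93 -0.    1.29]
lin cm [ 0.18 -0.12 -2.8 ] turn_z deg -77.9
```

```bash
for i in 1 2 3 4; do python3 -m creep '[{"linear":[0,0,0],"turn":[0,0,1],"jaw":4.5},{"linear":[0,0,0],"turn":[0,0,1],"jaw":4.5},{"linear":[0,0,0],"turn":[0,0,0],"jaw":4.5}]'>/dev/null;  python3 -c "
from h import *
go(549.5,155.5,106.5,1.8)"|head -1; done
```

```text
t 19.62 p [551.3 154.2  78.5] phi 0.405 tilt [ 0.0033 -0.0031] w 52.7 F [-2.2 -4.4 13.1] M [-0.88  0.69  0.04] q [ 0.16  0.31 -0.33  0.93 -0.    1.33]
t 19.87 p [551.3 154.2  78.5] phi 0.370 tilt [ 0.0032 -0.0032] w 52.7 F [-2.1 -4.3 13.3] M [-0.94  0.71 -0.02] q [ 0.16  0.31 -0.33  0.93 -0.    1.36]
t 20.12 p [551.2 154.2  78.5] phi 0.335 tilt [ 0.0031 -0.0032] w 52.7 F [-1.7 -4.2 12.6] M [-0.88  0.76  0.02] q [ 0.16  0.31 -0.33  0.93 -0.    1.4 ]
t 20.37 p [551.2 154.3  78.5] phi 0.301 tilt [ 0.003  -0.0031] w 52.8 F [-3.5 -4.3 12.6] M [-0.88  0.72  0.09] q [ 0.16  0.31 -0.33  0.93 -0.    1.43]
```

```bash
for i in 1 2 3 4; do python3 -m creep '[{"linear":[0,0,0],"turn":[0,0,1],"jaw":4.5},{"linear":[0,0,0],"turn":[0,0,1],"jaw":4.5},{"linear":[0,0,0],"turn":[0,0,0],"jaw":4.5}]'>/dev/null;  python3 -c "
from h import *
go(549.5,155.5,106.5,1.8)"|head -1; done
```

```text
t 20.62 p [551.2 154.2  78.5] phi 0.266 tilt [ 0.0031 -0.0032] w 53.1 F [-3.1 -5.  13.2] M [-0.86  0.68  0.23] q [ 0.16  0.31 -0.33  0.93 -0.    1.47]
t 20.87 p [551.2 154.2  78.5] phi 0.231 tilt [ 0.0031 -0.0033] w 53.0 F [-2.5 -4.9 12.7] M [-0.95  0.78  0.25] q [ 0.16  0.31 -0.33  0.93 -0.    1.5 ]
t 21.12 p [551.2 154.2  78.5] phi 0.197 tilt [ 0.003  -0.0033] w 52.9 F [-2.4 -4.7 12.8] M [-0.95  0.77  0.22] q [ 0.16  0.31 -0.33  0.93 -0.    1.54]
t 21.37 p [551.2 154.2  78.5] phi 0.162 tilt [ 0.0029 -0.0033] w 52.6 F [-2.  -4.7 12.8] M [-0.95  0.84  0.28] q [ 0.16  0.31 -0.33  0.93 -0.    1.57]
```

```bash
for i in 1 2; do python3 -m creep '[{"linear":[0,0,0],"turn":[0,0,-1.4],"jaw":4.5},{"linear":[0,0,0],"turn":[0,0,-1.4],"jaw":4.5},{"linear":[0,0,0],"turn":[0,0,0],"jaw":4.5}]'>/dev/null;  python3 -c "
from h import *
go(549.5,155.5,106.5,1.8)"|head -1; done;  for i in 1 2 3 4; do python3 -m creep '[{"linear":[0,0,-0.1],"turn":[0,0,0],"jaw":4.5},{"linear":[0,0,0],"turn":[0,0,0],"jaw":4.5},{"linear":[0,0,0],"turn":[0,0,0],"jaw":4.5}]'>/dev/null;  python3 -c "
from h import *
go(549.5,155.5,106.5,1.8)"|head -1; done
```

```text
t 21.62 p [551.4 154.5  78.5] phi 0.211 tilt [ 0.0033 -0.0023] w 52.8 F [-1.8 -3.6 12.7] M [-0.73  0.69  0.05] q [ 0.16  0.31 -0.33  0.93 -0.    1.52]
t 21.87 p [551.5 154.9  78.5] phi 0.260 tilt [ 0.0036 -0.0013] w 52.6 F [-1.4 -2.4 11.8] M [-0.46  0.6   0.02] q [ 0.16  0.31 -0.33  0.93 -0.    1.47]
t 22.12 p [551.5 154.9  79.3] phi 0.259 tilt [ 0.0036 -0.0014] w 52.5 F [-1.2 -2.2 10.8] M [-0.52  0.45  0.02] q [ 0.16  0.31 -0.33  0.93 -0.    1.47]
t 22.37 p [551.5 154.9  80. ] phi 0.259 tilt [ 0.0036 -0.0013] w 52.9 F [-0.5 -1.7 10.1] M [-0.45  0.31  0.03] q [ 0.16  0.31 -0.33  0.93 -0.    1.47]
t 22.62 p [551.5 154.9  80.8] phi 0.259 tilt [ 0.0034 -0.0013] w 52.7 F [-1.3 -2.3  7.9] M [-0.46  0.24  0.03] q [ 0.16  0.3  -0.33  0.93 -0.    1.47]
t 22.87 p [551.5 154.9  81.7] phi 0.259 tilt [ 0.0034 -0.0013] w 52.9 F [-0.4 -2.1  8.1] M [-0.4   0.19 -0.01] q [ 0.16  0.3  -0.33  0.94 -0.    1.47]
```

```bash
for i in 1 2 ; do python3 -m creep '[{"linear":[0,0,-0.06],"turn":[0,0,0],"jaw":4.5},{"linear":[0,0,0],"turn":[0,0,0],"jaw":4.5},{"linear":[0,0,0],"turn":[0,0,0],"jaw":4.5}]'>/dev/null;  python3 -c "
from h import *
go(549.5,155.5,106.5,1.8)"|head -1; done
```

```text
t 23.12 p [551.5 155.   82.1] phi 0.259 tilt [ 0.0034 -0.0013] w 53.2 F [ 0.9 -2.1  5.2] M [-0.43  0.07 -0.06] q [ 0.16  0.3  -0.33  0.94 -0.    1.47]
t 23.37 p [551.5 155.   82.5] phi 0.259 tilt [ 0.0034 -0.0013] w 52.8 F [ 1.8 -2.5  6.4] M [-0.53 -0.09  0.02] q [ 0.16  0.3  -0.33  0.94 -0.    1.47]
```

```bash
for i in 1 2 3; do python3 -m creep '[{"linear":[0,0,-0.05],"turn":[0,0,0],"jaw":4.5},{"linear":[0,0,0],"turn":[0,0,0],"jaw":4.5},{"linear":[0,0,0],"turn":[0,0,0],"jaw":4.5}]'>/dev/null;  python3 -c "
from h import *
go(549.5,155.5,106.5,1.8)"|head -1; done
```

```text
t 23.62 p [551.4 155.   82.6] phi 0.259 tilt [ 0.0032 -0.0012] w 52.9 F [ 3.1 -3.9  4. ] M [-0.73 -0.58 -0.04] q [ 0.16  0.3  -0.33  0.94 -0.    1.47]
t 23.87 p [551.4 155.   82.6] phi 0.259 tilt [ 0.003  -0.0012] w 53.1 F [ 5.4 -3.2  0.9] M [-0.71 -0.86 -0.09] q [ 0.16  0.3  -0.33  0.94 -0.    1.47]
t 24.12 p [551.3 155.   82.7] phi 0.259 tilt [ 0.0029 -0.0012] w 52.9 F [ 5.8 -3.4 -0.3] M [-0.7  -1.05 -0.09] q [ 0.16  0.3  -0.33  0.94 -0.    1.47]
```

```bash
python3 -m creep '[{"linear":[0,0,0],"turn":[0,0,0],"jaw":5.5},{"linear":[0,0,0],"turn":[0,0,0],"jaw":6.5},{"linear":[0,0,0],"turn":[0,0,0],"jaw":8.5},{"linear":[0,0,0],"turn":[0,0,0],"jaw":8.5},{"linear":[0,0,0],"turn":[0,0,0],"jaw":8.5},{"linear":[0,0,0],"turn":[0,0,0],"jaw":8.5}]'; python3 -m creep '[{"linear":[0,0,-0.5],"turn":[0,0,0],"jaw":8.5},{"linear":[0,0,-1.5],"turn":[0,0,0],"jaw":8.5},{"linear":[0,0,-3],"turn":[0,0,0],"jaw":8.5},{"linear":[0,0,-3],"turn":[0,0,0],"jaw":8.5},{"linear":[0,0,-3.5],"turn":[0,0,0],"jaw":8.5},{"linear":[0,0,-2],"turn":[0,0,0],"jaw":8.5},{"linear":[0,0,0],"turn":[0,0,0],"jaw":8.5}]'
python3 -c "
from h import *
b=camera('side');crop(b,160,250,180,270,7,'pics/e1s.png')
go(549.5,155.5,200,1.8)"
```

```text
time_s: 24.62
eef_pos: [549.1, 155.7, 82.5]
orientation: [0.609, 0.793, -0.0, -0.001]
ft_force: [0.1, 0.2, 0.3]
width: 84.9
time_s: 25.2
eef_pos: [553.5, 156.3, 224.6]
orientation: [0.61, 0.793, 0.004, 0.004]
ft_force: [0.0, -0.3, 0.3]
width: 85.0
t 25.25 p [552.1 156.  221.8] phi 0.260 tilt [0.007  0.0014] w 85.4 F [-0.5  0.2 -0.6] M [ 0.04 -0.02  0.  ] q [ 0.16  0.19 -0.16  1.22  0.    1.47]
lin cm [ 0.02 -0.28  2.18] turn_z deg -88.2
```

View pics/e1s.png

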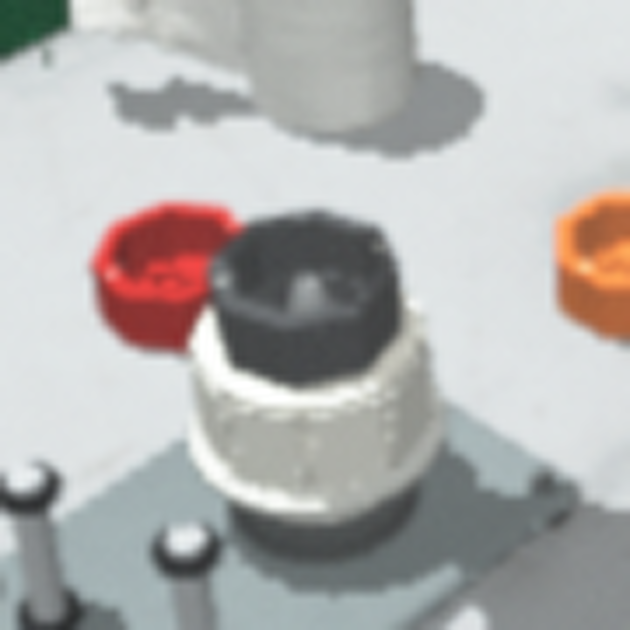

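```bash
python3 -c "
from workcell import finish_job
print(finish_job())"
```

```text
the job is handed in; nothing more can be done
None
```

The lock ring is on the spindle and, by the force and height readings, locked in its pockets. I handed the job in at about 25 s of the 72 s allowed; no verdict came back.

- **Grasp:** I gripped the dark grey ring across one pair of flats to centre it, then again at 90° to it, and carried it over the spindle.
- **Fit:** It came down onto the cross pin with light contact, under 8 N. Turning one way did not free it. Turning back the other way, it dropped over the pin and settled on the roll at about 83 mm.
- **Press and twist:** I pressed about 6.5 mm with about 13 N and turned clockwise. The twisting moment rose after about 1.5 rad and levelled off near 0.25 N m. That is below the 0.4 N m clutch figure, so I take it that the ring was against its stop but cannot rule out slip in the grip.
- **Lock:** I backed off about 0.1 rad and let the ring up. It would not rise past about 80.3 mm while the upward force fell from 6 N to zero, which fits the 80 mm locked height and not 77 or 83 mm.
- **Last checks:** After release the wrist force was zero. The last side picture showed the ring looking level and centred on the roll with the gripper clear. The 80 mm height rests on arm readings only; I did not check it in a picture.
- **Disagreements:** The two cameras differed by about 3–4 mm on where the spindle is, so I used a middle position and felt for the fit. My estimate of the pin angle from the pictures was about 0.1 rad off.
- **Other things on the bench:** I kept clear of the bystanders and the look-alike rings, but did not measure their positions again at the end.

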